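# Set and wedge-lock a specimen slide stage

## Task

Slide the specimen bar along by its black knob until its black pointer stands within the red band of the white index block. Then push the brass wedge by its orange thumb tab up its ramp under the blue bridge until it jams firmly on the bar and holds it fast there by itself; feel for the jam and do not force it, for the bar must not be crushed. Leave the other things on the bench as they are.

Things in the scene. Friction and masses are not known exactly. Their poses are not given: they have to be found in the camera images.
- stage: Dark grey fixed base plate, 225 (x) x 400 (y) x 18 mm, turned up to 0.3 rad about vertical. Origin at table height under the middle of the blue bridge; the plate spans x -150 to +75, y -200 to +200 mm. Its x is the way the wedge is pushed (roughly away from the robot), its y the way the bar slides (roughly to the robot's left), z up.
- tray (a point): Middle of the floor of the aluminium tray that guides the wedge along the stage's x axis, at stage x = -90 mm. The floor is 32 mm above the table, level with the bar's top, from x = -150 to -31 mm, between two cheeks: inner faces 34 mm apart, outer faces 44 mm apart, tops 40 mm above the table.
- gate (a point): Fixed point at the bar's top level (32 mm above the table) under the middle of the bridge. The roof covers x -15 to +15, y -27 to +27 mm of it, top about 60 mm above the table; low side beams at y 17 to 27 mm on either side, x -45 to +45 mm, tops at most 45 mm above the table.
- ramp (a point): Fixed point on the base, nominally the middle of the roof's underside, 14.5 mm above the gate. The underside is the ramp: it slopes down 7 degrees towards +x, parallel to the wedge's top. The roof has been readjusted by up to 2 mm up or down from this point, unmeasured, so where the wedge jams must be felt.
- bar: Steel sliding bar 60 mm wide (x), 360 mm long (y), sliding only along the stage's y, at most 65 mm either way; about 2 N of friction holds it where it is left. Origin at the middle of its top face, 32 mm above the table; axes as the stage's. A flat specimen dish lies fixed at its y = -145 mm.
- bar_knob (a point): Centre of the top of the black upright knob on the bar: a cylinder 25 mm in diameter, 34 mm tall, standing on the bar's top (top 66 mm above the table).
- bar_pointer (a point): Tip of the bar's thin black pointer, which sticks out 15 mm from the bar's +x edge over the index block, at y = -90 mm of the bar.
- index: White index block fixed on the base beyond the bar's +x edge, 30 (x) x 40 (y) x 9.5 mm, a red band 12 mm wide (along y) across its middle. Origin at the middle of its underside; axes as the stage's. The pointer starts 30 mm or more short of it on the -y side, and is in the band when within 6 mm of this origin along y.
- wedge: Loose brass wedge, about 160 g, 120 mm long (x), 30 mm wide, lying in the tray, thin end (+x) at the bridge. Origin at the middle of its flat underside. 8 mm thick at x = +60 mm, 22.7 mm at x = -60 mm. It slides 20 to 75 mm along the stage's +x, then jams hard between bar and roof; friction keeps it there. A push of 12 to 20 N jams it firmly; over 25 N may crush the bar.
- wedge_tab (a point): Centre of the top of the orange thumb tab that stands on the wedge's thick end: 15 mm (x) by 22 mm (y), its top 53 mm above the wedge's underside (85 mm above the table), 30 mm of it free above the wedge. Its centre is at x = -52.5 mm of the wedge, its rear face at x = -60 mm.
- petri: Closed petri dish, 54 mm in diameter, 12 mm high, lying on the base plate's near left corner. Leave alone. Origin at the middle of its underside.
- forceps: Steel forceps, 105 mm long, lying on the base plate's near right corner. Leave alone. Origin at the middle of the underside.
- dish_stack: Stack of petri dishes 54 mm in diameter, 51 mm high, left of the stage. Leave alone. Origin at the middle of its underside.
- jar_a: Foil-covered jar, 75 mm in diameter, 78 mm high, left of the stage. Leave alone. Origin at the middle of its underside.
- jar_b: Another such foil-covered jar. Leave alone.
- joystick: Joystick control box 150 x 100 x 36 mm with a stick to 80 mm height, right of the stage. Leave alone. Origin at the middle of its underside.
- ethanol: Closed bottle, 52 mm in diameter, 130 mm high, right of the stage. Leave alone. Origin at the middle of its underside.
Things that resemble listed ones, but are neither listed nor needed, are in the scene too. Of the things like the wedge, leave any that is green or turquoise; of the rest the smaller one is meant.

How it is judged:
On the way, in this order (a step that is already met when the one before it is completed fails the run):
1. the bar's pointer stands within the red band, the wedge not yet jammed (y of bar_pointer in the frame of index between -0.006 and 0.006 m and contact force between wedge and bar below 3 N), for 0.2 s.
2. the wedge is jammed on the bar under the bridge (contact force between wedge and bar above 5 N and x of wedge in the frame of stage above -0.03 m), for 0.2 s.
At the end, for the whole second after the job is handed in: The pointer is within the red band (within 6 mm of its middle along the stage's y); the wedge is at rest under the bridge, its middle between 30 mm short of and 20 mm beyond the bridge's middle, and by itself still presses on the bar with more than 5 N (all of step 2 and y of bar_pointer in the frame of index between -0.006 and 0.006 m and x of wedge in the frame of stage below 0.02 m and linear speed of wedge below 0.01 m/s); the robot touches nothing.
It fails at once if the wedge is forced: it crushes the bar with more than 25 N (contact force between wedge and bar above 25 N).
It fails at once if another thing on the bench is shifted by more than 20 mm (distance of any of petri, forceps, dish_stack, jar_a, jar_b, joystick, ethanol from where it was at the start of the episode above 0.02 m).
It also fails if it takes over 53 s, if anything falls off the work surface, if the arm or the gripper's body presses on something with over 40 N, if the wrist force passes 120 N, or if a joint passes its speed limit or range.

## Robot

A 7-joint arm with a two-finger parallel gripper is mounted at the origin on the work surface. World frame = base frame: x ahead of the robot, y to its left, z up, the work surface at z = 0. Lengths are in m, angles in rad, forces in N, time in s.
With the tool pointing down it reaches from about 0.4 to 0.85 m from the base axis. Payload 4.4 kg.
Tool frame: the origin (TCP) lies midway between the tips of the shut fingers; the grasp point (between the pads) lies 19 mm behind it; z points along the fingers, y is the line along which they close (so a half turn about z gives the same grasp; the last joint's range is limited). The gripper opens to 94 mm and grips with 3 to 60 N. Pads are 16 mm wide; open, the fingers measure 119 mm over their backs; the gripper's body (75 mm by 177 mm) begins 78 mm behind the grasp point.
Start: joints at [1.112, 0.628, 0.038, 1.517, -0.027, 0.996, -0.02], TCP at [0.249, -0.6, 0.205] pointing down, gripper open.
Joint ranges: [-3.06, 3.06], [-0.37, 2.12], [-1.25, 1.32], [0.18, 2.47], [-1.1, 4.24], [0.23, 1.98], [-2.94, 2.94]. Speed limits (rad/s): [2.57, 2.57, 3.14, 3.14, 3.14, 3.14, 3.14].

## Interface

Orientations are given as [roll, pitch, yaw] about the fixed x, y, z axes, in that order (R = Rz(yaw) Ry(pitch) Rx(roll)).
In Python, from workcell import manip gives the robot as it stands.
- The arm moves only by the tool step_arm, never from a script. Its argument "deltas" is a list of rows, each an object of numbers: "dx", "dy", "dz": the shift along the tool's x, y, z in mm; "ax", "ay", "az": the turn, a rotation vector about the tool's x, y, z in rad; "fingers": the closure, from 0 (fully open) to 1 (shut). In form: [{"dx": .., "dy": .., "dz": .., "ax": .., "ay": .., "az": .., "fingers": ..}, ...]. A call has exactly 10 rows; each row shifts and turns the commanded pose from where the row before left it, along the tool's axes as they then stand; what a row does not reach is not made up. A row lasts 1/10 s, in which the tool goes at most 50 mm and 8.59 degrees, less where a joint would pass 70% of its speed; a pose out of reach is approached as far as the arm can. A call with a gripper value outside its range is refused whole. The fingers move at their own pace and stop on an object; the grip force is fixed at half the most. Time passes only in rows, so rows that do not move let the fingers close, or fill a call up. It gives the time, the measured TCP pose, the force, the opening and the grip force at its end, in the units of the state.
- manip.state(): the state, without advancing time (a new reading comes with each control period).
- manip.grab_frame(name): name is "scene" or "top"; returns a dict with "color" (420x560x3 uint8, red, green, blue), "z_map" (420x560 float32, m along the optical axis (not along the pixel's ray), 0 where there is no reading), "vfov" (degrees; the focal length in pixels is half the picture's height over the tangent of half this angle, whatever the lens; pixels are square), "cx", "cy" (the principal point, pixels), "world_from_camera" (4x4, takes a point from camera to world coordinates). Camera axes: x right, y down, z forward; pixel columns grow to the right and rows downward; lengths in m; the calibration is good to about 2 mm. A picture is of the moment at which its call begins.
- manip.close_job(): hands the job in; it is judged then, once.
The state is a dict: "time_s": time; "joints": joint angles; "qd": joint speeds; "joint_torque": joint torques, N m; "eef_pos": TCP position; "eef_rot": TCP orientation; "ft_force": force on the tool from outside, world axes, zero at the start; "moment": the same for the moment, N m; "finger_gap": opening from 0.0 (shut) to 1.0 (fully open); "grasp_force": force on a finger pad.
Only numpy, scipy, OpenCV 4.12 (cv2) and the standard library are available. Lean on these libraries where they do the work, as an engineer would, in place of code of your own. Each camera call takes 0.05 s, during which the arm holds its last target. There are 200 camera calls.

## Working session

There is one attempt and no reset: what is moved stays moved. The work goes in short steps, Python scripts to look and compute and a tool call to move; the robot and the scene stay as the last step left them, time stands still between calls to the robot, and variables do not carry over. Pictures are saved under pics/ and viewed, at most 10 in all, crops included, and the job is handed in when it is done.

Besides the shell and the picture viewer there is one more tool, called as name(argument=value, ...), one argument or row to a line, values as JSON. step_arm: Moves the arm, as the interface text tells. Its arguments: {"type":"object","properties":{"deltas":{"type":"array"}},"required":["deltas"]}

```bash
mkdir -p pics; cat > h.py <<'E'
import numpy as np, cv2
from workcell import manip
def grab(n):
    f=manip.grab_frame(n); c=f["color"]; np.savez(f"{n}.npz",**f); return f
def pts(f):
    z=f["z_map"]; h,w=z.shape; fl=h/2/np.tan(np.radians(f["vfov"])/2)
    v,u=np.mgrid[:h,:w]
    P=np.stack([(u-f["cx"])/fl*z,(v-f["cy"])/fl*z,z,np.ones_like(z)],-1)
    return (P@np.asarray(f["world_from_camera"]).T)[...,:3]
def ray(f,u,v,zp):
    h=f["color"].shape[0]; fl=h/2/np.tan(np.radians(f["vfov"])/2); T=np.asarray(f["world_from_camera"])
    d=T[:3,:3]@np.array([(u-f["cx"])/fl,(v-f["cy"])/fl,1]); o=T[:3,3]
    return o+d*(zp-o[2])/d[2]
E
python3 - <<'E'
from h import *
for n in ("scene","top"):
    f=grab(n); cv2.imwrite(f"pics/{n}0.png",cv2.resize(f["color"][...,::-1],(800,600)))
    print(n,f["vfov"],f["cx"],f["cy"],np.round(f["world_from_camera"],3).tolist())
s=manip.state(); print({k:np.round(v,3).tolist() for k,v in s.items()})
E
```

```text
scene 57.06479389236076 274.06921947884035 210.46343731053042 [[0.172, 0.826, -0.537, 1.065], [0.985, -0.139, 0.102, -0.112], [0.01, -0.547, -0.837, 0.847], [0.0, 0.0, 0.0, 1.0]]
top 42.139332808101265 286.2583358660882 220.05331120335399 [[0.018, -0.991, 0.131, 0.408], [-1.0, -0.021, -0.023, -0.002], [0.025, -0.131, -0.991, 1.463], [0.0, 0.0, 0.0, 1.0]]
{'time_s': 0.1, 'joints': [1.112, 0.629, 0.038, 1.518, -0.027, 0.996, -0.02], 'qd': [-0.001, -0.003, -0.002, -0.003, -0.001, -0.001, -0.001], 'joint_torque': [0.002, -55.079, 1.147, -18.712, -0.052, 0.019, 0.0], 'eef_pos': [0.249, -0.6, 0.205], 'eef_rot': [-3.14, 0.0, 0.393], 'ft_force': [-0.136, -0.578, -0.167], 'moment': [-0.015, 0.021, 0.04], 'grasp_force': 0.0, 'finger_gap': 1.0}
```

View pics/top0.png

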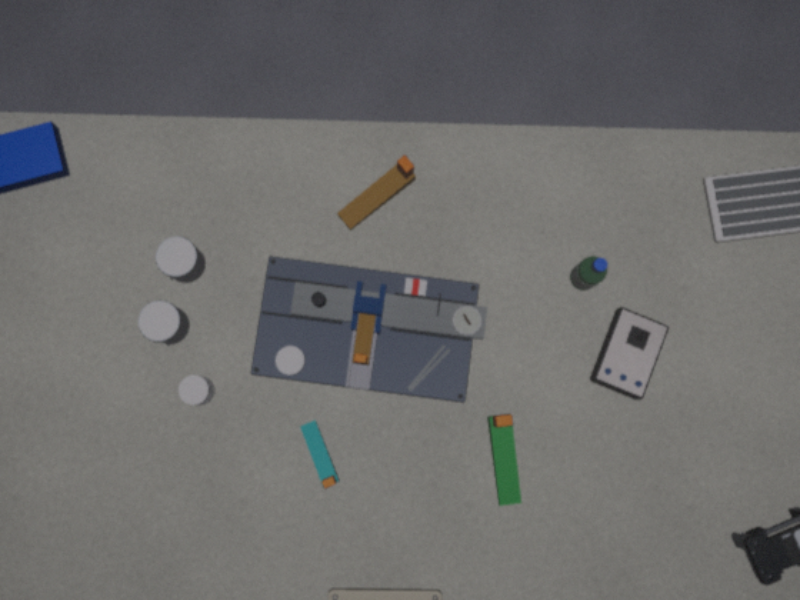

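View pics/scene0.png

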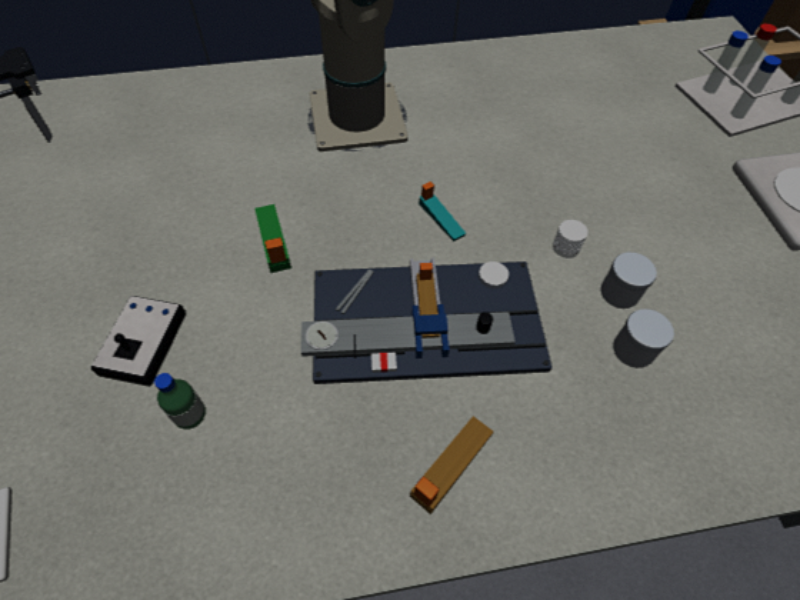

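The top view (800x600) shows the black knob at (319,299), pointer at (440,303), red band at (415,287) and orange tab of the brass wedge at (361,359). The scene view shows the same things at knob (485,322), band (384,361) and tab (426,270). The second, larger brass wedge lies off the stage, so it is not the one meant.

```bash
cat >> h.py <<'E'
def comp(m,u,v,r):
    """centroid, area of mask pixels within r of (u,v)"""
    vv,uu=np.nonzero(m); k=np.hypot(uu-u,vv-v)<r
    return uu[k].mean(),vv[k].mean(),int(k.sum())
def masks(c):
    hsv=cv2.cvtColor(c,cv2.COLOR_RGB2HSV); H,S,V=cv2.split(hsv)
    return dict(red=((H<6)|(H>172))&(S>140)&(V>70), orange=(H>=5)&(H<13)&(S>170)&(V>110), black=(V<40), blue=(H>105)&(H<125)&(S>150))
E
python3 - <<'E'
from h import *
f=dict(np.load("top.npz")); g=dict(np.load("scene.npz"))
for n,F,L in (("top",f,dict(red=(290,201,10,.0275,'red'),tab=(253,251,10,.085,'orange'),knob=(223,209,9,.066,'black'),)),
            ("scene",g,dict(red=(269,253,10,.0275,'red'),tab=(298,189,12,.085,'orange'),knob=(339,226,12,.066,'black')))):
    M=masks(F["color"]); P=pts(F)
    for k,(u,v,r,z,m) in L.items():
        try:
            a=comp(M[m],u,v,r); print(n,k,np.round(a,1),np.round(ray(F,a[0],a[1],z),4),'depthpt',np.round(P[int(round(a[1])),int(round(a[0]))],4))
        except Exception as e: print(n,k,e)
# plate points from depth: height 18mm 
P=pts(f); 
H=P[...,2]; m=((H>.010)&(H<.040)).astype(np.uint8); m[:,:170]=0;m[:,345:]=0;m[:175]=0;m[290:]=0
cs,_=cv2.findContours(m,0,1); c=max(cs,key=cv2.contourArea); 
b=cv2.boxPoints(cv2.minAreaRect(c)); print([np.round(ray(f,*p,.018),4).tolist() for p in b])
for F,n,(x,y,w,h) in((f,"top",(165,170,190,120)),(g,"scene",(205,165,190,110))):
    cv2.imwrite(f"pics/c_{n}.png",cv2.resize(F["color"][y:y+h,x:x+w,::-1],None,fx=4,fy=4,interpolation=2))
E
```

```text
top red [290.4 200.5  29. ] [ 0.6511 -0.0449  0.0275] depthpt [ 0.6492 -0.0436  0.0309]
top tab cannot convert float NaN to integer
top knob [224.8 212.4   5. ] [0.6097 0.1253 0.066 ] depthpt [0.6114 0.1252 0.062 ]
scene red [268.3 252.2  53. ] [ 0.6531 -0.0455  0.0275] depthpt [ 0.6522 -0.046   0.0267]
scene tab [297.7 185.9  36. ] [0.5148 0.0511 0.085 ] depthpt [0.5144 0.052  0.084 ]
scene knob [338.7 225.4 132. ] [0.6309 0.1268 0.066 ] depthpt [0.63   0.1278 0.0662]
[[0.4813, 0.2557, 0.018], [0.7054, 0.2363, 0.018], [0.6585, -0.1871, 0.018], [0.4349, -0.1591, 0.018]]h.py:17: RuntimeWarning: Mean of empty slice.
  return uu[k].mean(),vv[k].mean(),int(k.sum())
  ret = ret.dtype.type(ret / rcount)
```

View pics/c_top.png

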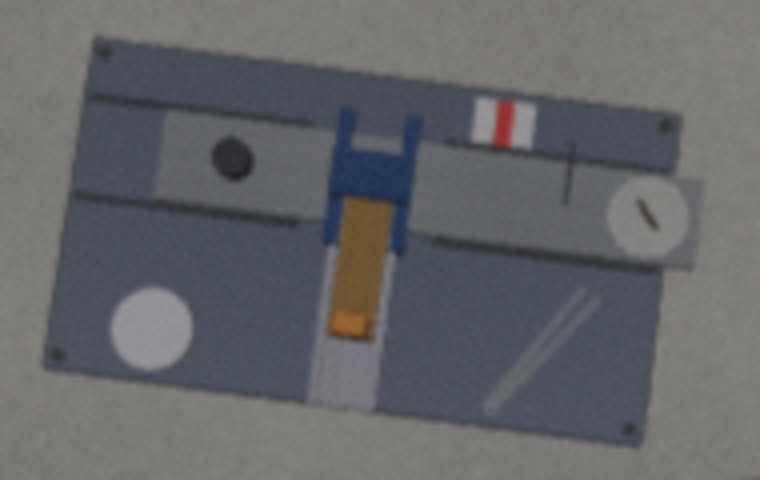

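View pics/c_scene.png

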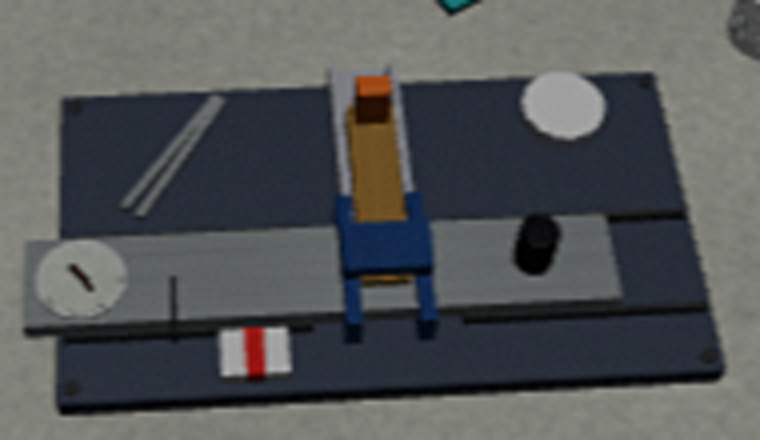

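The crops give these pixels. Top: knob top (233,157), pointer tip (574,142), band (504,123), tab (351,320), plate corners (95,38), (682,115), (641,445), (43,368). Scene: knob top (542,230), pointer tip (176,341), band (255,353), tab top (374,84).

```bash
python3 - <<'E'
from h import *
f=dict(np.load("top.npz")); g=dict(np.load("scene.npz"))
T=lambda p,z: ray(f,165+p[0]/4-.4,170+p[1]/4-.4,z)
S=lambda p,z: ray(g,205+p[0]/4-.4,165+p[1]/4-.4,z)
C=np.array([T(p,.018) for p in((95,38),(682,115),(641,445),(43,368))])[:,:2]
ey=(C[0]-C[1]+C[3]-C[2]); yaw=np.arctan2(-ey[0],ey[1]); c=C.mean(0)
R=np.array([[np.cos(yaw),-np.sin(yaw)],[np.sin(yaw),np.cos(yaw)]])
O=c+R@[.0375,0]; print("yaw",yaw,"O",O,"size",np.linalg.norm(C[0]-C[1]),np.linalg.norm(C[0]-C[3]))
np.savez("stage.npz",R=R,O=O,yaw=yaw)
loc=lambda p: np.round(1e3*R.T@(p[:2]-O),1)
for n,t,s,z in(("knob",(233,157),(542,230),.066),("ptr",(574,142),(176,341),.030),("band",(504,123),(255,353),.0275),("tab",(351,320),(374,84),.085)):
    a,b=T(t,z),S(s,z); print(n,np.round(a,4),np.round(b,4),"stage",loc(a),loc(b))
R0=np.array([[np.cos(.393),-np.sin(.393)],[np.sin(.393),np.cos(.393)]])
E
```

```text
yaw -0.10930639462092241 O [0.60955967 0.04105676] size 0.3981791510253746 0.2233993539188639
knob [0.6189 0.1307 0.066 ] [0.6225 0.1325 0.066 ] stage [-0.5 90.1] [ 2.9 92.3]
ptr [ 0.6394 -0.0921  0.03  ] [ 0.6405 -0.0906  0.03  ] stage [  44.2 -129.1] [  45.1 -127.5]
band [ 0.6516 -0.0453  0.0275] [ 0.6549 -0.0456  0.0275] stage [ 51.2 -81.2] [ 54.5 -81.2]
tab [0.5135 0.0511 0.085 ] [0.514  0.0523 0.085 ] stage [-96.5  -0.5] [-96.2   0.8]
```

step_arm(
  deltas=[
    {"dx": 31,"dy": -27,"fingers": 0.3},
    {"dx": 31,"dy": -27,"fingers": 0.3},
    {"dx": 31,"dy": -27,"fingers": 0.3},
    {"dx": 31,"dy": -27,"fingers": 0.3},
    {"dx": 31,"dy": -27,"fingers": 0.3},
    {"dx": 31,"dy": -27,"fingers": 0.3},
    {"dx": 31,"dy": -27,"fingers": 0.3},
    {"dx": 31,"dy": -27,"fingers": 0.3},
    {"dx": 31,"dy": -27,"fingers": 0.3},
    {"dx": 31,"dy": -27,"fingers": 0.3},
  ],
)

```text
$.deltas[0]: bad value
```

step_arm(
  deltas=[
    {"dx": 31,"dy": -27,"fingers": 0.3},
    {"dx": 31,"dy": -27,"fingers": 0.3},
    {"dx": 31,"dy": -27,"fingers": 0.3},
    {"dx": 31,"dy": -27,"fingers": 0.3},
    {"dx": 31,"dy": -27,"fingers": 0.3},
    {"dx": 31,"dy": -27,"fingers": 0.3},
    {"dx": 31,"dy": -27,"fingers": 0.3},
    {"dx": 31,"dy": -27,"fingers": 0.3},
    {"dx": 31,"dy": -27,"fingers": 0.3},
    {"dx": 31,"dy": -27,"fingers": 0.3},
  ],
)

```text
$.deltas[0]: bad value
```

step_arm(
  deltas=[
    {"az": 0.1,"fingers": 0.3},
    {"az": 0.1,"fingers": 0.3},
    {"az": 0.1,"fingers": 0.3},
    {"az": 0.1,"fingers": 0.3},
    {"az": 0.102,"fingers": 0.3},
    {"dz": 20,"fingers": 0.3},
    {"dz": 20,"fingers": 0.3},
    {"dz": 20,"fingers": 0.3},
    {"dz": 15,"fingers": 0.3},
    {"fingers": 0.3},
  ],
)

```text
$.deltas[0]: bad value
```

step_arm(
  deltas=[
    {"dx": 31,"dy": -27,"dz": 0,"ax": 0,"ay": 0,"az": 0,"fingers": 0.3},
    {"dx": 31,"dy": -27,"dz": 0,"ax": 0,"ay": 0,"az": 0,"fingers": 0.3},
    {"dx": 31,"dy": -27,"dz": 0,"ax": 0,"ay": 0,"az": 0,"fingers": 0.3},
    {"dx": 31,"dy": -27,"dz": 0,"ax": 0,"ay": 0,"az": 0,"fingers": 0.3},
    {"dx": 31,"dy": -27,"dz": 0,"ax": 0,"ay": 0,"az": 0,"fingers": 0.3},
    {"dx": 31,"dy": -27,"dz": 0,"ax": 0,"ay": 0,"az": 0,"fingers": 0.3},
    {"dx": 31,"dy": -27,"dz": 0,"ax": 0,"ay": 0,"az": 0,"fingers": 0.3},
    {"dx": 31,"dy": -27,"dz": 0,"ax": 0,"ay": 0,"az": 0,"fingers": 0.3},
    {"dx": 31,"dy": -27,"dz": 0,"ax": 0,"ay": 0,"az": 0,"fingers": 0.3},
    {"dx": 31,"dy": -27,"dz": 0,"ax": 0,"ay": 0,"az": 0,"fingers": 0.3},
  ],
)

```text
time_s: 1.1
eef_pos: [0.4322, -0.2308, 0.2053]
eef_rot: [-3.141, 0.0, 0.393]
ft_force: [0.6, -0.2, -0.0]
finger_gap: 0.7
grasp_force: 0.0
```

step_arm(
  deltas=[
    {"dx": 31,"dy": -27,"dz": 0,"ax": 0,"ay": 0,"az": 0,"fingers": 0.3},
    {"dx": 31,"dy": -27,"dz": 0,"ax": 0,"ay": 0,"az": 0,"fingers": 0.3},
    {"dx": 31,"dy": -27,"dz": 0,"ax": 0,"ay": 0,"az": 0,"fingers": 0.3},
    {"dx": 31,"dy": -27,"dz": 0,"ax": 0,"ay": 0,"az": 0,"fingers": 0.3},
    {"dx": 31,"dy": -27,"dz": 0,"ax": 0,"ay": 0,"az": 0,"fingers": 0.3},
    {"dx": 31,"dy": -27,"dz": 0,"ax": 0,"ay": 0,"az": 0,"fingers": 0.3},
    {"dx": 31,"dy": -27,"dz": 0,"ax": 0,"ay": 0,"az": 0,"fingers": 0.3},
    {"dx": 31,"dy": -27,"dz": 0,"ax": 0,"ay": 0,"az": 0,"fingers": 0.3},
    {"dx": 31,"dy": -27,"dz": 0,"ax": 0,"ay": 0,"az": 0,"fingers": 0.3},
    {"dx": 31,"dy": -27,"dz": 0,"ax": 0,"ay": 0,"az": 0,"fingers": 0.3},
  ],
)

```text
time_s: 2.1
eef_pos: [0.6152, 0.1372, 0.2051]
eef_rot: [3.142, 0.001, 0.393]
ft_force: [1.7, -0.5, 0.1]
finger_gap: 0.697
grasp_force: 0.0
```

step_arm(
  deltas=[
    {"dx": 0,"dy": 0,"dz": 0,"ax": 0,"ay": 0,"az": 0.1,"fingers": 0.3},
    {"dx": 0,"dy": 0,"dz": 0,"ax": 0,"ay": 0,"az": 0.1,"fingers": 0.3},
    {"dx": 0,"dy": 0,"dz": 0,"ax": 0,"ay": 0,"az": 0.1,"fingers": 0.3},
    {"dx": 0,"dy": 0,"dz": 0,"ax": 0,"ay": 0,"az": 0.1,"fingers": 0.3},
    {"dx": 0,"dy": 0,"dz": 0,"ax": 0,"ay": 0,"az": 0.102,"fingers": 0.3},
    {"dx": 0,"dy": 0,"dz": 20,"ax": 0,"ay": 0,"az": 0,"fingers": 0.3},
    {"dx": 0,"dy": 0,"dz": 20,"ax": 0,"ay": 0,"az": 0,"fingers": 0.3},
    {"dx": 0,"dy": 0,"dz": 20,"ax": 0,"ay": 0,"az": 0,"fingers": 0.3},
    {"dx": 0,"dy": 0,"dz": 15,"ax": 0,"ay": 0,"az": 0,"fingers": 0.3},
    {"dx": 0,"dy": 0,"dz": 0,"ax": 0,"ay": 0,"az": 0,"fingers": 0.3},
  ],
)

```text
time_s: 3.1
eef_pos: [0.6128, 0.1353, 0.1279]
eef_rot: [3.14, 0.005, -0.109]
ft_force: [-0.5, -0.1, 0.7]
finger_gap: 0.702
grasp_force: 0.0
```

step_arm(
  deltas=[
    {"dx": 8,"dy": 3,"dz": 0,"ax": 0,"ay": 0,"az": 0,"fingers": 0.3},
    {"dx": 0,"dy": 0,"dz": 20,"ax": 0,"ay": 0,"az": 0,"fingers": 0.3},
    {"dx": 0,"dy": 0,"dz": 20,"ax": 0,"ay": 0,"az": 0,"fingers": 0.3},
    {"dx": 0,"dy": 0,"dz": 20,"ax": 0,"ay": 0,"az": 0,"fingers": 0.3},
    {"dx": 0,"dy": 0,"dz": 15,"ax": 0,"ay": 0,"az": 0,"fingers": 0.3},
    {"dx": 0,"dy": 0,"dz": 10,"ax": 0,"ay": 0,"az": 0,"fingers": 0.3},
    {"dx": 0,"dy": 0,"dz": 0,"ax": 0,"ay": 0,"az": 0,"fingers": 0.3},
    {"dx": 0,"dy": 0,"dz": 0,"ax": 0,"ay": 0,"az": 0,"fingers": 0.3},
    {"dx": 0,"dy": 0,"dz": 0,"ax": 0,"ay": 0,"az": 0,"fingers": 0.3},
    {"dx": 0,"dy": 0,"dz": 0,"ax": 0,"ay": 0,"az": 0,"fingers": 0.3},
  ],
)

```text
time_s: 4.1
eef_pos: [0.6232, 0.132, 0.0464]
eef_rot: [-3.141, -0.001, -0.109]
ft_force: [-0.4, 0.0, -0.7]
finger_gap: 0.702
grasp_force: 0.0
```

step_arm(
  deltas=[
    {"dx": 0,"dy": 0,"dz": 0,"ax": 0,"ay": 0,"az": 0,"fingers": 0.5},
    {"dx": 0,"dy": 0,"dz": 0,"ax": 0,"ay": 0,"az": 0,"fingers": 0.6},
    {"dx": 0,"dy": 0,"dz": 0,"ax": 0,"ay": 0,"az": 0,"fingers": 0.7},
    {"dx": 0,"dy": 0,"dz": 0,"ax": 0,"ay": 0,"az": 0,"fingers": 0.8},
    {"dx": 0,"dy": 0,"dz": 0,"ax": 0,"ay": 0,"az": 0,"fingers": 0.8},
    {"dx": 0,"dy": 0,"dz": 0,"ax": 0,"ay": 0,"az": 0,"fingers": 0.8},
    {"dx": 0,"dy": 0,"dz": 0,"ax": 0,"ay": 0,"az": 0,"fingers": 0.8},
    {"dx": 0,"dy": 0,"dz": 0,"ax": 0,"ay": 0,"az": 0,"fingers": 0.8},
    {"dx": 0,"dy": 0,"dz": 0,"ax": 0,"ay": 0,"az": 0,"fingers": 0.8},
    {"dx": 0,"dy": 0,"dz": 0,"ax": 0,"ay": 0,"az": 0,"fingers": 0.8},
  ],
)

```text
time_s: 5.1
eef_pos: [0.6225, 0.1319, 0.0455]
eef_rot: [-3.142, -0.0, -0.109]
ft_force: [0.5, -0.1, -0.0]
finger_gap: 0.263
grasp_force: 30.0
```

step_arm(
  deltas=[
    {"dx": 0,"dy": -6,"dz": 0,"ax": 0,"ay": 0,"az": 0,"fingers": 0.8},
    {"dx": 0,"dy": -6,"dz": 0,"ax": 0,"ay": 0,"az": 0,"fingers": 0.8},
    {"dx": 0,"dy": -6,"dz": 0,"ax": 0,"ay": 0,"az": 0,"fingers": 0.8},
    {"dx": 0,"dy": -6,"dz": 0,"ax": 0,"ay": 0,"az": 0,"fingers": 0.8},
    {"dx": 0,"dy": -6,"dz": 0,"ax": 0,"ay": 0,"az": 0,"fingers": 0.8},
    {"dx": 0,"dy": -6,"dz": 0,"ax": 0,"ay": 0,"az": 0,"fingers": 0.8},
    {"dx": 0,"dy": -6,"dz": 0,"ax": 0,"ay": 0,"az": 0,"fingers": 0.8},
    {"dx": 0,"dy": -5,"dz": 0,"ax": 0,"ay": 0,"az": 0,"fingers": 0.8},
    {"dx": 0,"dy": 0,"dz": 0,"ax": 0,"ay": 0,"az": 0,"fingers": 0.8},
    {"dx": 0,"dy": 0,"dz": 0,"ax": 0,"ay": 0,"az": 0,"fingers": 0.8},
  ],
)

```text
time_s: 6.1
eef_pos: [0.628, 0.1805, 0.0455]
eef_rot: [-3.139, -0.001, -0.108]
ft_force: [1.4, 1.6, -2.5]
finger_gap: 0.262
grasp_force: 30.0
```

```bash
python3 - <<'E'
from h import *
f=grab("top");g=grab("scene"); print(manip.state()["eef_pos"])
a=cv2.resize(f["color"][180:230,240:330,::-1],None,fx=8,fy=8,interpolation=2)
cv2.imwrite("pics/p1_top.png",a)
cv2.imwrite("pics/p1_scene.png",cv2.resize(g["color"][225:275,230:320,::-1],None,fx=8,fy=8,interpolation=2))
E
```

```text
[0.62795361 0.18001076 0.04548424]
```

View pics/p1_scene.png

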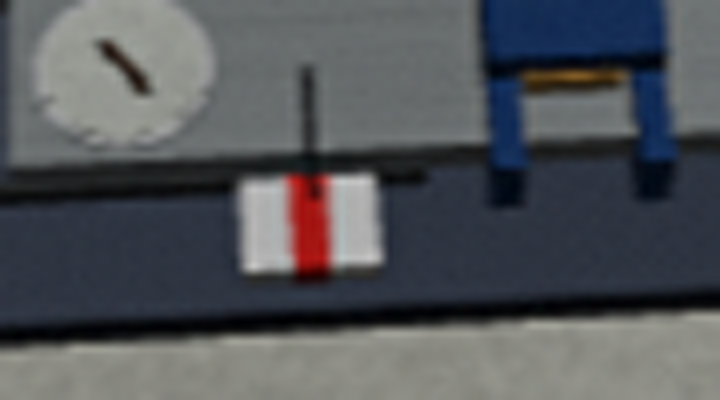

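View pics/p1_top.png

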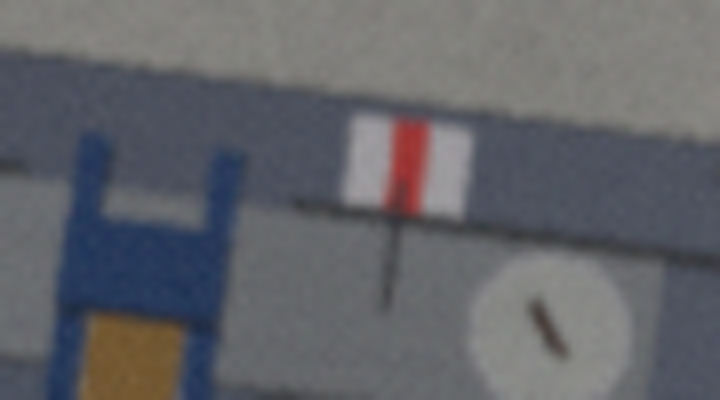

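The scene crop has the tip at (315,195) and the band middle at about 308; the top crop has the tip at (400,190) and the band middle at 407. Both put the pointer about 2 mm too far along +y, so I move back 2 mm, release and rise.

step_arm(
  deltas=[
    {"dx": 0,"dy": 1,"dz": 0,"ax": 0,"ay": 0,"az": 0,"fingers": 0.8},
    {"dx": 0,"dy": 1,"dz": 0,"ax": 0,"ay": 0,"az": 0,"fingers": 0.8},
    {"dx": 0,"dy": 0,"dz": 0,"ax": 0,"ay": 0,"az": 0,"fingers": 0.8},
    {"dx": 0,"dy": 0,"dz": 0,"ax": 0,"ay": 0,"az": 0,"fingers": 0.8},
    {"dx": 0,"dy": 0,"dz": 0,"ax": 0,"ay": 0,"az": 0,"fingers": 0.4},
    {"dx": 0,"dy": 0,"dz": 0,"ax": 0,"ay": 0,"az": 0,"fingers": 0.4},
    {"dx": 0,"dy": 0,"dz": 0,"ax": 0,"ay": 0,"az": 0,"fingers": 0.4},
    {"dx": 0,"dy": 0,"dz": 0,"ax": 0,"ay": 0,"az": 0,"fingers": 0.4},
    {"dx": 0,"dy": 0,"dz": 0,"ax": 0,"ay": 0,"az": 0,"fingers": 0.4},
    {"dx": 0,"dy": 0,"dz": -10,"ax": 0,"ay": 0,"az": 0,"fingers": 0.4},
  ],
)

```text
time_s: 7.2
eef_pos: [0.6262, 0.1762, 0.0546]
eef_rot: [3.14, 0.003, -0.109]
ft_force: [0.1, -0.9, -0.7]
finger_gap: 0.6
grasp_force: 0.0
```

step_arm(
  deltas=[
    {"dx": 0,"dy": 0,"dz": -30,"ax": 0,"ay": 0,"az": 0,"fingers": 0.4},
    {"dx": 0,"dy": 0,"dz": -30,"ax": 0,"ay": 0,"az": 0,"fingers": 0.4},
    {"dx": 0,"dy": 0,"dz": -20,"ax": 0,"ay": 0,"az": 0,"fingers": 0.4},
    {"dx": -27,"dy": 28,"dz": 0,"ax": 0,"ay": 0,"az": 0,"fingers": 1.0},
    {"dx": -27,"dy": 28,"dz": 0,"ax": 0,"ay": 0,"az": 0,"fingers": 1.0},
    {"dx": -27,"dy": 28,"dz": 0,"ax": 0,"ay": 0,"az": 0,"fingers": 1.0},
    {"dx": -27,"dy": 28,"dz": 0,"ax": 0,"ay": 0,"az": 0,"fingers": 1.0},
    {"dx": -27,"dy": 26,"dz": 0,"ax": 0,"ay": 0,"az": 0,"fingers": 1.0},
    {"dx": 0,"dy": 0,"dz": 0,"ax": 0,"ay": 0,"az": 0,"fingers": 1.0},
    {"dx": 0,"dy": 0,"dz": 0,"ax": 0,"ay": 0,"az": 0,"fingers": 1.0},
  ],
)

```text
time_s: 8.2
eef_pos: [0.4787, 0.0539, 0.1365]
eef_rot: [-3.141, -0.002, -0.11]
ft_force: [0.2, 0.1, -0.2]
finger_gap: 0.041
grasp_force: 0.0
```

```bash
python3 - <<'E'
from h import *
g=grab("scene"); s=manip.state(); d=np.load("stage.npz"); print("tcp stage mm",1e3*d["R"].T@(s["eef_pos"][:2]-d["O"]),s["eef_pos"],s["finger_gap"],s["ft_force"])
cv2.imwrite("pics/p2.png",cv2.resize(g["color"][150:275,205:395,::-1],None,fx=4,fy=4,interpolation=2))
E
```

```text
tcp stage mm [-130.5964772    -0.63790565] [0.47967301 0.05466928 0.1363189 ] 0.013429461973643645 [-0.55412622  0.93263432  0.01343079]
```

View pics/p2.png

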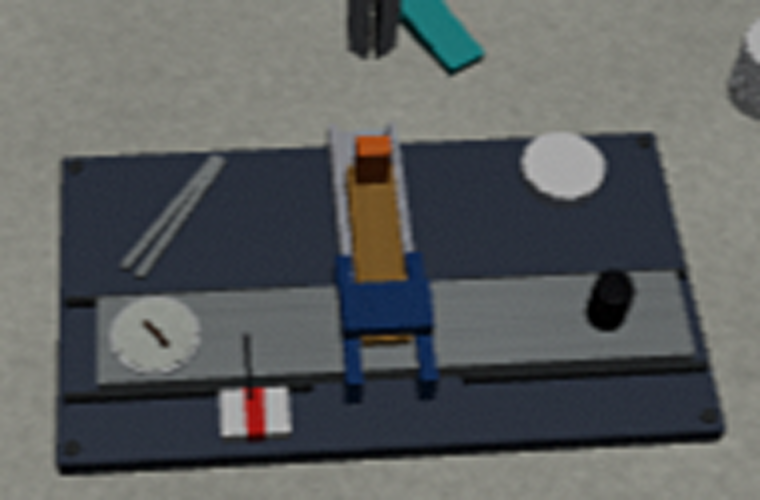

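The fingers are behind the tab. The pointer tip at (250,398) against a band middle of about 254 is slightly on the -y side, so I measure it numerically before jamming.

```bash
python3 - <<'E'
from h import *
d=np.load("stage.npz"); R,O=d["R"],d["O"]
for n in("top","scene"):
    F=grab(n); h=420; fl=h/2/np.tan(np.radians(F["vfov"])/2); Ti=np.linalg.inv(F["world_from_camera"])
    G=F["color"].astype(np.float32)
    ys=np.arange(-100,-60,.5)
    def samp(x,z):
        w=np.c_[(R@np.c_[np.full(len(ys),x),ys].T*1e-3).T+O,np.full(len(ys),z)]
        c=w@Ti[:3,:3].T+Ti[:3,3]; u=fl*c[:,0]/c[:,2]+F["cx"]; v=fl*c[:,1]/c[:,2]+F["cy"]
        return cv2.remap(G,u.astype(np.float32)[None],v.astype(np.float32)[None],1)[0]
    L=[samp(x,.033).sum(1) for x in (18,20,22,24)]
    p=np.median(L[0]) ; I=np.mean(L,0); w=np.clip(np.median(I)-I-25,0,None); print(n,"pointer y",(w*ys).sum()/w.sum(),w.max())
    I=np.mean([samp(x,.0275) for x in (58,60,62)],0); w=np.clip(I[:,0]-I[:,1]-40,0,None); print(n,"band y",(w*ys).sum()/w.sum(),w.max())
E
```

```text
top pointer y -83.51998153330759 57.46277
top band y -80.67716371930149 57.49057
scene pointer y -84.07587404345351 113.13452
scene band y -81.37120118543181 98.70834
```

Offset about -2.8 mm, within the ±6 mm band, so I go on to the wedge.

step_arm(
  deltas=[
    {"dx": 0,"dy": 0,"dz": 20,"ax": 0,"ay": 0,"az": 0,"fingers": 1.0},
    {"dx": 0,"dy": 0,"dz": 20,"ax": 0,"ay": 0,"az": 0,"fingers": 1.0},
    {"dx": 0,"dy": 0,"dz": 20,"ax": 0,"ay": 0,"az": 0,"fingers": 1.0},
    {"dx": 0,"dy": 0,"dz": 16,"ax": 0,"ay": 0,"az": 0,"fingers": 1.0},
    {"dx": 0,"dy": 0,"dz": 8,"ax": 0,"ay": 0,"az": 0,"fingers": 1.0},
    {"dx": 0,"dy": 0,"dz": 0,"ax": 0,"ay": 0,"az": 0,"fingers": 1.0},
    {"dx": 0,"dy": 0,"dz": 0,"ax": 0,"ay": 0,"az": 0,"fingers": 1.0},
    {"dx": 3,"dy": 0,"dz": 0,"ax": 0,"ay": 0,"az": 0,"fingers": 1.0},
    {"dx": 3,"dy": 0,"dz": 0,"ax": 0,"ay": 0,"az": 0,"fingers": 1.0},
    {"dx": 3,"dy": 0,"dz": 0,"ax": 0,"ay": 0,"az": 0,"fingers": 1.0},
  ],
)

```text
time_s: 9.35
eef_pos: [0.488, 0.0531, 0.0521]
eef_rot: [-3.141, -0.001, -0.109]
ft_force: [0.8, -0.3, 0.4]
finger_gap: 0.004
grasp_force: 0.0
```

step_arm(
  deltas=[
    {"dx": 3,"dy": 0,"dz": 0,"ax": 0,"ay": 0,"az": 0,"fingers": 1.0},
    {"dx": 3,"dy": 0,"dz": 0,"ax": 0,"ay": 0,"az": 0,"fingers": 1.0},
    {"dx": 3,"dy": 0,"dz": 0,"ax": 0,"ay": 0,"az": 0,"fingers": 1.0},
    {"dx": 3,"dy": 0,"dz": 0,"ax": 0,"ay": 0,"az": 0,"fingers": 1.0},
    {"dx": 3,"dy": 0,"dz": 0,"ax": 0,"ay": 0,"az": 0,"fingers": 1.0},
    {"dx": 2,"dy": 0,"dz": 0,"ax": 0,"ay": 0,"az": 0,"fingers": 1.0},
    {"dx": 2,"dy": 0,"dz": 0,"ax": 0,"ay": 0,"az": 0,"fingers": 1.0},
    {"dx": 2,"dy": 0,"dz": 0,"ax": 0,"ay": 0,"az": 0,"fingers": 1.0},
    {"dx": 0,"dy": 0,"dz": 0,"ax": 0,"ay": 0,"az": 0,"fingers": 1.0},
    {"dx": 0,"dy": 0,"dz": 0,"ax": 0,"ay": 0,"az": 0,"fingers": 1.0},
  ],
)

```text
time_s: 10.35
eef_pos: [0.5086, 0.0508, 0.0516]
eef_rot: [-3.141, -0.001, -0.109]
ft_force: [-0.2, 0.8, 0.3]
finger_gap: 0.009
grasp_force: 0.0
```

step_arm(
  deltas=[
    {"dx": 1,"dy": 0,"dz": 0,"ax": 0,"ay": 0,"az": 0,"fingers": 1.0},
    {"dx": 1,"dy": 0,"dz": 0,"ax": 0,"ay": 0,"az": 0,"fingers": 1.0},
    {"dx": 1,"dy": 0,"dz": 0,"ax": 0,"ay": 0,"az": 0,"fingers": 1.0},
    {"dx": 1,"dy": 0,"dz": 0,"ax": 0,"ay": 0,"az": 0,"fingers": 1.0},
    {"dx": 0.5,"dy": 0,"dz": 0,"ax": 0,"ay": 0,"az": 0,"fingers": 1.0},
    {"dx": 0.5,"dy": 0,"dz": 0,"ax": 0,"ay": 0,"az": 0,"fingers": 1.0},
    {"dx": 0.5,"dy": 0,"dz": 0,"ax": 0,"ay": 0,"az": 0,"fingers": 1.0},
    {"dx": 0.5,"dy": 0,"dz": 0,"ax": 0,"ay": 0,"az": 0,"fingers": 1.0},
    {"dx": 0,"dy": 0,"dz": 0,"ax": 0,"ay": 0,"az": 0,"fingers": 1.0},
    {"dx": 0,"dy": 0,"dz": 0,"ax": 0,"ay": 0,"az": 0,"fingers": 1.0},
  ],
)

```text
time_s: 11.35
eef_pos: [0.5143, 0.0502, 0.0515]
eef_rot: [-3.142, -0.001, -0.109]
ft_force: [-0.4, -0.8, 1.1]
finger_gap: 0.005
grasp_force: 0.5
```

```bash
python3 - <<'E'
from h import *
g=grab("scene"); s=manip.state(); d=np.load("stage.npz"); print("tcp stage mm",1e3*d["R"].T@(s["eef_pos"][:2]-d["O"]),s["eef_pos"],s["ft_force"])
cv2.imwrite("pics/p3.png",cv2.resize(g["color"][150:275,205:395,::-1],None,fx=4,fy=4,interpolation=2))
E
```

```text
tcp stage mm [-95.70196419  -1.36488587] [0.51427997 0.05014003 0.05147415] [-1.00697366  0.17499136 -0.01159801]
```

View pics/p3.png

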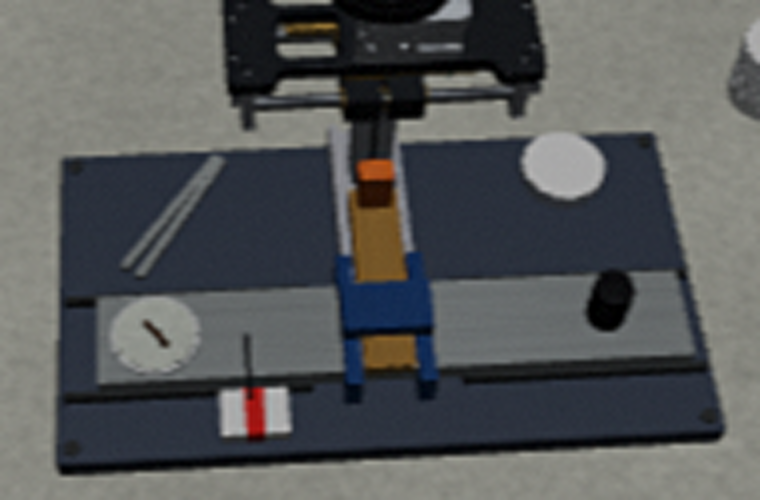

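The wedge is moving: the fingers sit behind the tab top at (376,170), and the thin end is out beyond the bridge at (388,368). I continue in small steps and watch the force.

step_arm(
  deltas=[
    {"dx": 0.5,"dy": 0,"dz": 0,"ax": 0,"ay": 0,"az": 0,"fingers": 1.0},
    {"dx": 0.5,"dy": 0,"dz": 0,"ax": 0,"ay": 0,"az": 0,"fingers": 1.0},
    {"dx": 0.5,"dy": 0,"dz": 0,"ax": 0,"ay": 0,"az": 0,"fingers": 1.0},
    {"dx": 0.5,"dy": 0,"dz": 0,"ax": 0,"ay": 0,"az": 0,"fingers": 1.0},
    {"dx": 0.5,"dy": 0,"dz": 0,"ax": 0,"ay": 0,"az": 0,"fingers": 1.0},
    {"dx": 0.5,"dy": 0,"dz": 0,"ax": 0,"ay": 0,"az": 0,"fingers": 1.0},
    {"dx": 0,"dy": 0,"dz": 0,"ax": 0,"ay": 0,"az": 0,"fingers": 1.0},
    {"dx": 0,"dy": 0,"dz": 0,"ax": 0,"ay": 0,"az": 0,"fingers": 1.0},
    {"dx": 0,"dy": 0,"dz": 0,"ax": 0,"ay": 0,"az": 0,"fingers": 1.0},
    {"dx": 0,"dy": 0,"dz": 0,"ax": 0,"ay": 0,"az": 0,"fingers": 1.0},
  ],
)

```text
time_s: 12.4
eef_pos: [0.5173, 0.0498, 0.0515]
eef_rot: [-3.142, -0.001, -0.109]
ft_force: [-0.8, -0.0, -1.0]
finger_gap: 0.004
grasp_force: 0.2
```

step_arm(
  deltas=[
    {"dx": 0.3,"dy": 0,"dz": 0,"ax": 0,"ay": 0,"az": 0,"fingers": 1.0},
    {"dx": 0.3,"dy": 0,"dz": 0,"ax": 0,"ay": 0,"az": 0,"fingers": 1.0},
    {"dx": 0.3,"dy": 0,"dz": 0,"ax": 0,"ay": 0,"az": 0,"fingers": 1.0},
    {"dx": 0.3,"dy": 0,"dz": 0,"ax": 0,"ay": 0,"az": 0,"fingers": 1.0},
    {"dx": 0.3,"dy": 0,"dz": 0,"ax": 0,"ay": 0,"az": 0,"fingers": 1.0},
    {"dx": 0.3,"dy": 0,"dz": 0,"ax": 0,"ay": 0,"az": 0,"fingers": 1.0},
    {"dx": 0.3,"dy": 0,"dz": 0,"ax": 0,"ay": 0,"az": 0,"fingers": 1.0},
    {"dx": 0.3,"dy": 0,"dz": 0,"ax": 0,"ay": 0,"az": 0,"fingers": 1.0},
    {"dx": 0.3,"dy": 0,"dz": 0,"ax": 0,"ay": 0,"az": 0,"fingers": 1.0},
    {"dx": 0.3,"dy": 0,"dz": 0,"ax": 0,"ay": 0,"az": 0,"fingers": 1.0},
  ],
)

```text
time_s: 13.4
eef_pos: [0.52, 0.0495, 0.0515]
eef_rot: [3.142, 0.0, -0.109]
ft_force: [-2.6, -0.1, 1.2]
finger_gap: 0.007
grasp_force: 1.0
```

step_arm(
  deltas=[
    {"dx": 0.2,"dy": 0,"dz": 0,"ax": 0,"ay": 0,"az": 0,"fingers": 1.0},
    {"dx": 0.2,"dy": 0,"dz": 0,"ax": 0,"ay": 0,"az": 0,"fingers": 1.0},
    {"dx": 0.2,"dy": 0,"dz": 0,"ax": 0,"ay": 0,"az": 0,"fingers": 1.0},
    {"dx": 0.2,"dy": 0,"dz": 0,"ax": 0,"ay": 0,"az": 0,"fingers": 1.0},
    {"dx": 0.2,"dy": 0,"dz": 0,"ax": 0,"ay": 0,"az": 0,"fingers": 1.0},
    {"dx": 0.2,"dy": 0,"dz": 0,"ax": 0,"ay": 0,"az": 0,"fingers": 1.0},
    {"dx": 0,"dy": 0,"dz": 0,"ax": 0,"ay": 0,"az": 0,"fingers": 1.0},
    {"dx": 0,"dy": 0,"dz": 0,"ax": 0,"ay": 0,"az": 0,"fingers": 1.0},
    {"dx": 0,"dy": 0,"dz": 0,"ax": 0,"ay": 0,"az": 0,"fingers": 1.0},
    {"dx": 0,"dy": 0,"dz": 0,"ax": 0,"ay": 0,"az": 0,"fingers": 1.0},
  ],
)

```text
time_s: 14.4
eef_pos: [0.5213, 0.0494, 0.0515]
eef_rot: [-3.142, -0.0, -0.109]
ft_force: [-1.4, 0.8, 0.2]
finger_gap: 0.009
grasp_force: 0.8
```

Still sliding freely.

step_arm(
  deltas=[
    {"dx": 0.3,"dy": 0,"dz": 0,"ax": 0,"ay": 0,"az": 0,"fingers": 1.0},
    {"dx": 0.3,"dy": 0,"dz": 0,"ax": 0,"ay": 0,"az": 0,"fingers": 1.0},
    {"dx": 0.3,"dy": 0,"dz": 0,"ax": 0,"ay": 0,"az": 0,"fingers": 1.0},
    {"dx": 0.3,"dy": 0,"dz": 0,"ax": 0,"ay": 0,"az": 0,"fingers": 1.0},
    {"dx": 0.3,"dy": 0,"dz": 0,"ax": 0,"ay": 0,"az": 0,"fingers": 1.0},
    {"dx": 0.3,"dy": 0,"dz": 0,"ax": 0,"ay": 0,"az": 0,"fingers": 1.0},
    {"dx": 0.3,"dy": 0,"dz": 0,"ax": 0,"ay": 0,"az": 0,"fingers": 1.0},
    {"dx": 0.3,"dy": 0,"dz": 0,"ax": 0,"ay": 0,"az": 0,"fingers": 1.0},
    {"dx": 0,"dy": 0,"dz": 0,"ax": 0,"ay": 0,"az": 0,"fingers": 1.0},
    {"dx": 0,"dy": 0,"dz": 0,"ax": 0,"ay": 0,"az": 0,"fingers": 1.0},
  ],
)

```text
time_s: 15.4
eef_pos: [0.5237, 0.0491, 0.0515]
eef_rot: [-3.142, -0.0, -0.109]
ft_force: [-2.1, 0.8, 0.5]
finger_gap: 0.005
grasp_force: 0.6
```

step_arm(
  deltas=[
    {"dx": 0.3,"dy": 0,"dz": 0,"ax": 0,"ay": 0,"az": 0,"fingers": 1.0},
    {"dx": 0.3,"dy": 0,"dz": 0,"ax": 0,"ay": 0,"az": 0,"fingers": 1.0},
    {"dx": 0.3,"dy": 0,"dz": 0,"ax": 0,"ay": 0,"az": 0,"fingers": 1.0},
    {"dx": 0.3,"dy": 0,"dz": 0,"ax": 0,"ay": 0,"az": 0,"fingers": 1.0},
    {"dx": 0.3,"dy": 0,"dz": 0,"ax": 0,"ay": 0,"az": 0,"fingers": 1.0},
    {"dx": 0.3,"dy": 0,"dz": 0,"ax": 0,"ay": 0,"az": 0,"fingers": 1.0},
    {"dx": 0.3,"dy": 0,"dz": 0,"ax": 0,"ay": 0,"az": 0,"fingers": 1.0},
    {"dx": 0.3,"dy": 0,"dz": 0,"ax": 0,"ay": 0,"az": 0,"fingers": 1.0},
    {"dx": 0,"dy": 0,"dz": 0,"ax": 0,"ay": 0,"az": 0,"fingers": 1.0},
    {"dx": 0,"dy": 0,"dz": 0,"ax": 0,"ay": 0,"az": 0,"fingers": 1.0},
  ],
)

```text
time_s: 16.4
eef_pos: [0.5261, 0.0489, 0.0515]
eef_rot: [-3.142, -0.0, -0.109]
ft_force: [-2.0, -0.3, 0.1]
finger_gap: 0.003
grasp_force: 0.6
```

step_arm(
  deltas=[
    {"dx": 0.3,"dy": 0,"dz": 0,"ax": 0,"ay": 0,"az": 0,"fingers": 1.0},
    {"dx": 0.3,"dy": 0,"dz": 0,"ax": 0,"ay": 0,"az": 0,"fingers": 1.0},
    {"dx": 0.3,"dy": 0,"dz": 0,"ax": 0,"ay": 0,"az": 0,"fingers": 1.0},
    {"dx": 0.3,"dy": 0,"dz": 0,"ax": 0,"ay": 0,"az": 0,"fingers": 1.0},
    {"dx": 0.3,"dy": 0,"dz": 0,"ax": 0,"ay": 0,"az": 0,"fingers": 1.0},
    {"dx": 0.3,"dy": 0,"dz": 0,"ax": 0,"ay": 0,"az": 0,"fingers": 1.0},
    {"dx": 0.3,"dy": 0,"dz": 0,"ax": 0,"ay": 0,"az": 0,"fingers": 1.0},
    {"dx": 0.3,"dy": 0,"dz": 0,"ax": 0,"ay": 0,"az": 0,"fingers": 1.0},
    {"dx": 0.3,"dy": 0,"dz": 0,"ax": 0,"ay": 0,"az": 0,"fingers": 1.0},
    {"dx": 0,"dy": 0,"dz": 0,"ax": 0,"ay": 0,"az": 0,"fingers": 1.0},
  ],
)

```text
time_s: 17.4
eef_pos: [0.5288, 0.0486, 0.0515]
eef_rot: [-3.142, -0.0, -0.109]
ft_force: [-1.4, 0.5, 0.2]
finger_gap: 0.006
grasp_force: 0.6
```

step_arm(
  deltas=[
    {"dx": 0.3,"dy": 0,"dz": 0,"ax": 0,"ay": 0,"az": 0,"fingers": 1.0},
    {"dx": 0.3,"dy": 0,"dz": 0,"ax": 0,"ay": 0,"az": 0,"fingers": 1.0},
    {"dx": 0.3,"dy": 0,"dz": 0,"ax": 0,"ay": 0,"az": 0,"fingers": 1.0},
    {"dx": 0.3,"dy": 0,"dz": 0,"ax": 0,"ay": 0,"az": 0,"fingers": 1.0},
    {"dx": 0.3,"dy": 0,"dz": 0,"ax": 0,"ay": 0,"az": 0,"fingers": 1.0},
    {"dx": 0.3,"dy": 0,"dz": 0,"ax": 0,"ay": 0,"az": 0,"fingers": 1.0},
    {"dx": 0.3,"dy": 0,"dz": 0,"ax": 0,"ay": 0,"az": 0,"fingers": 1.0},
    {"dx": 0.3,"dy": 0,"dz": 0,"ax": 0,"ay": 0,"az": 0,"fingers": 1.0},
    {"dx": 0.3,"dy": 0,"dz": 0,"ax": 0,"ay": 0,"az": 0,"fingers": 1.0},
    {"dx": 0,"dy": 0,"dz": 0,"ax": 0,"ay": 0,"az": 0,"fingers": 1.0},
  ],
)

```text
time_s: 18.4
eef_pos: [0.5314, 0.0482, 0.0515]
eef_rot: [-3.142, -0.0, -0.109]
ft_force: [-1.5, -0.0, 0.6]
finger_gap: 0.003
grasp_force: 0.5
```

step_arm(
  deltas=[
    {"dx": 0.3,"dy": 0,"dz": 0,"ax": 0,"ay": 0,"az": 0,"fingers": 1.0},
    {"dx": 0.3,"dy": 0,"dz": 0,"ax": 0,"ay": 0,"az": 0,"fingers": 1.0},
    {"dx": 0.3,"dy": 0,"dz": 0,"ax": 0,"ay": 0,"az": 0,"fingers": 1.0},
    {"dx": 0.3,"dy": 0,"dz": 0,"ax": 0,"ay": 0,"az": 0,"fingers": 1.0},
    {"dx": 0.3,"dy": 0,"dz": 0,"ax": 0,"ay": 0,"az": 0,"fingers": 1.0},
    {"dx": 0.3,"dy": 0,"dz": 0,"ax": 0,"ay": 0,"az": 0,"fingers": 1.0},
    {"dx": 0.3,"dy": 0,"dz": 0,"ax": 0,"ay": 0,"az": 0,"fingers": 1.0},
    {"dx": 0.3,"dy": 0,"dz": 0,"ax": 0,"ay": 0,"az": 0,"fingers": 1.0},
    {"dx": 0.3,"dy": 0,"dz": 0,"ax": 0,"ay": 0,"az": 0,"fingers": 1.0},
    {"dx": 0,"dy": 0,"dz": 0,"ax": 0,"ay": 0,"az": 0,"fingers": 1.0},
  ],
)

```text
time_s: 19.4
eef_pos: [0.5342, 0.048, 0.0515]
eef_rot: [-3.142, -0.0, -0.109]
ft_force: [-1.0, 0.1, -0.1]
finger_gap: 0.002
grasp_force: 0.5
```

step_arm(
  deltas=[
    {"dx": 0.3,"dy": 0,"dz": 0,"ax": 0,"ay": 0,"az": 0,"fingers": 1.0},
    {"dx": 0.3,"dy": 0,"dz": 0,"ax": 0,"ay": 0,"az": 0,"fingers": 1.0},
    {"dx": 0.3,"dy": 0,"dz": 0,"ax": 0,"ay": 0,"az": 0,"fingers": 1.0},
    {"dx": 0.3,"dy": 0,"dz": 0,"ax": 0,"ay": 0,"az": 0,"fingers": 1.0},
    {"dx": 0.3,"dy": 0,"dz": 0,"ax": 0,"ay": 0,"az": 0,"fingers": 1.0},
    {"dx": 0.3,"dy": 0,"dz": 0,"ax": 0,"ay": 0,"az": 0,"fingers": 1.0},
    {"dx": 0.3,"dy": 0,"dz": 0,"ax": 0,"ay": 0,"az": 0,"fingers": 1.0},
    {"dx": 0.3,"dy": 0,"dz": 0,"ax": 0,"ay": 0,"az": 0,"fingers": 1.0},
    {"dx": 0.3,"dy": 0,"dz": 0,"ax": 0,"ay": 0,"az": 0,"fingers": 1.0},
    {"dx": 0,"dy": 0,"dz": 0,"ax": 0,"ay": 0,"az": 0,"fingers": 1.0},
  ],
)

```text
time_s: 20.4
eef_pos: [0.5368, 0.0477, 0.0515]
eef_rot: [-3.142, -0.0, -0.109]
ft_force: [-1.9, 1.3, -0.3]
finger_gap: 0.006
grasp_force: 0.6
```

step_arm(
  deltas=[
    {"dx": 0.3,"dy": 0,"dz": 0,"ax": 0,"ay": 0,"az": 0,"fingers": 1.0},
    {"dx": 0.3,"dy": 0,"dz": 0,"ax": 0,"ay": 0,"az": 0,"fingers": 1.0},
    {"dx": 0.3,"dy": 0,"dz": 0,"ax": 0,"ay": 0,"az": 0,"fingers": 1.0},
    {"dx": 0.3,"dy": 0,"dz": 0,"ax": 0,"ay": 0,"az": 0,"fingers": 1.0},
    {"dx": 0.3,"dy": 0,"dz": 0,"ax": 0,"ay": 0,"az": 0,"fingers": 1.0},
    {"dx": 0.3,"dy": 0,"dz": 0,"ax": 0,"ay": 0,"az": 0,"fingers": 1.0},
    {"dx": 0.3,"dy": 0,"dz": 0,"ax": 0,"ay": 0,"az": 0,"fingers": 1.0},
    {"dx": 0.3,"dy": 0,"dz": 0,"ax": 0,"ay": 0,"az": 0,"fingers": 1.0},
    {"dx": 0.3,"dy": 0,"dz": 0,"ax": 0,"ay": 0,"az": 0,"fingers": 1.0},
    {"dx": 0,"dy": 0,"dz": 0,"ax": 0,"ay": 0,"az": 0,"fingers": 1.0},
  ],
)

```text
time_s: 21.4
eef_pos: [0.5395, 0.0474, 0.0515]
eef_rot: [-3.142, -0.0, -0.109]
ft_force: [-0.8, 0.6, 0.6]
finger_gap: 0.006
grasp_force: 0.6
```

step_arm(
  deltas=[
    {"dx": 0.3,"dy": 0,"dz": 0,"ax": 0,"ay": 0,"az": 0,"fingers": 1.0},
    {"dx": 0.3,"dy": 0,"dz": 0,"ax": 0,"ay": 0,"az": 0,"fingers": 1.0},
    {"dx": 0.3,"dy": 0,"dz": 0,"ax": 0,"ay": 0,"az": 0,"fingers": 1.0},
    {"dx": 0.3,"dy": 0,"dz": 0,"ax": 0,"ay": 0,"az": 0,"fingers": 1.0},
    {"dx": 0.3,"dy": 0,"dz": 0,"ax": 0,"ay": 0,"az": 0,"fingers": 1.0},
    {"dx": 0.3,"dy": 0,"dz": 0,"ax": 0,"ay": 0,"az": 0,"fingers": 1.0},
    {"dx": 0.3,"dy": 0,"dz": 0,"ax": 0,"ay": 0,"az": 0,"fingers": 1.0},
    {"dx": 0.3,"dy": 0,"dz": 0,"ax": 0,"ay": 0,"az": 0,"fingers": 1.0},
    {"dx": 0,"dy": 0,"dz": 0,"ax": 0,"ay": 0,"az": 0,"fingers": 1.0},
    {"dx": 0,"dy": 0,"dz": 0,"ax": 0,"ay": 0,"az": 0,"fingers": 1.0},
  ],
)

```text
time_s: 22.4
eef_pos: [0.5419, 0.0471, 0.0515]
eef_rot: [-3.142, -0.0, -0.109]
ft_force: [-1.6, -0.1, -0.2]
finger_gap: 0.007
grasp_force: 0.5
```

step_arm(
  deltas=[
    {"dx": 0.3,"dy": 0,"dz": 0,"ax": 0,"ay": 0,"az": 0,"fingers": 1.0},
    {"dx": 0.3,"dy": 0,"dz": 0,"ax": 0,"ay": 0,"az": 0,"fingers": 1.0},
    {"dx": 0.3,"dy": 0,"dz": 0,"ax": 0,"ay": 0,"az": 0,"fingers": 1.0},
    {"dx": 0.3,"dy": 0,"dz": 0,"ax": 0,"ay": 0,"az": 0,"fingers": 1.0},
    {"dx": 0.3,"dy": 0,"dz": 0,"ax": 0,"ay": 0,"az": 0,"fingers": 1.0},
    {"dx": 0.3,"dy": 0,"dz": 0,"ax": 0,"ay": 0,"az": 0,"fingers": 1.0},
    {"dx": 0.3,"dy": 0,"dz": 0,"ax": 0,"ay": 0,"az": 0,"fingers": 1.0},
    {"dx": 0,"dy": 0,"dz": 0,"ax": 0,"ay": 0,"az": 0,"fingers": 1.0},
    {"dx": 0,"dy": 0,"dz": 0,"ax": 0,"ay": 0,"az": 0,"fingers": 1.0},
    {"dx": 0,"dy": 0,"dz": 0,"ax": 0,"ay": 0,"az": 0,"fingers": 1.0},
  ],
)

```text
time_s: 23.4
eef_pos: [0.544, 0.0469, 0.0515]
eef_rot: [-3.142, -0.0, -0.109]
ft_force: [-0.5, 0.0, -0.2]
finger_gap: 0.005
grasp_force: 0.5
```

step_arm(
  deltas=[
    {"dx": 0.3,"dy": 0,"dz": 0,"ax": 0,"ay": 0,"az": 0,"fingers": 1.0},
    {"dx": 0.3,"dy": 0,"dz": 0,"ax": 0,"ay": 0,"az": 0,"fingers": 1.0},
    {"dx": 0.3,"dy": 0,"dz": 0,"ax": 0,"ay": 0,"az": 0,"fingers": 1.0},
    {"dx": 0.3,"dy": 0,"dz": 0,"ax": 0,"ay": 0,"az": 0,"fingers": 1.0},
    {"dx": 0.3,"dy": 0,"dz": 0,"ax": 0,"ay": 0,"az": 0,"fingers": 1.0},
    {"dx": 0.3,"dy": 0,"dz": 0,"ax": 0,"ay": 0,"az": 0,"fingers": 1.0},
    {"dx": 0.3,"dy": 0,"dz": 0,"ax": 0,"ay": 0,"az": 0,"fingers": 1.0},
    {"dx": 0,"dy": 0,"dz": 0,"ax": 0,"ay": 0,"az": 0,"fingers": 1.0},
    {"dx": 0,"dy": 0,"dz": 0,"ax": 0,"ay": 0,"az": 0,"fingers": 1.0},
    {"dx": 0,"dy": 0,"dz": 0,"ax": 0,"ay": 0,"az": 0,"fingers": 1.0},
  ],
)

```text
time_s: 24.4
eef_pos: [0.546, 0.0466, 0.0515]
eef_rot: [3.142, -0.0, -0.109]
ft_force: [-1.6, -0.2, -0.3]
finger_gap: 0.003
grasp_force: 0.6
```

step_arm(
  deltas=[
    {"dx": 0.3,"dy": 0,"dz": 0,"ax": 0,"ay": 0,"az": 0,"fingers": 1.0},
    {"dx": 0.3,"dy": 0,"dz": 0,"ax": 0,"ay": 0,"az": 0,"fingers": 1.0},
    {"dx": 0.3,"dy": 0,"dz": 0,"ax": 0,"ay": 0,"az": 0,"fingers": 1.0},
    {"dx": 0.3,"dy": 0,"dz": 0,"ax": 0,"ay": 0,"az": 0,"fingers": 1.0},
    {"dx": 0.3,"dy": 0,"dz": 0,"ax": 0,"ay": 0,"az": 0,"fingers": 1.0},
    {"dx": 0.3,"dy": 0,"dz": 0,"ax": 0,"ay": 0,"az": 0,"fingers": 1.0},
    {"dx": 0.3,"dy": 0,"dz": 0,"ax": 0,"ay": 0,"az": 0,"fingers": 1.0},
    {"dx": 0,"dy": 0,"dz": 0,"ax": 0,"ay": 0,"az": 0,"fingers": 1.0},
    {"dx": 0,"dy": 0,"dz": 0,"ax": 0,"ay": 0,"az": 0,"fingers": 1.0},
    {"dx": 0,"dy": 0,"dz": 0,"ax": 0,"ay": 0,"az": 0,"fingers": 1.0},
  ],
)

```text
time_s: 25.4
eef_pos: [0.5477, 0.0465, 0.0515]
eef_rot: [3.142, 0.001, -0.109]
ft_force: [-3.0, 1.1, 2.2]
finger_gap: 0.004
grasp_force: 1.5
```

step_arm(
  deltas=[
    {"dx": 0.2,"dy": 0,"dz": 0,"ax": 0,"ay": 0,"az": 0,"fingers": 1.0},
    {"dx": 0.2,"dy": 0,"dz": 0,"ax": 0,"ay": 0,"az": 0,"fingers": 1.0},
    {"dx": 0.2,"dy": 0,"dz": 0,"ax": 0,"ay": 0,"az": 0,"fingers": 1.0},
    {"dx": 0,"dy": 0,"dz": 0,"ax": 0,"ay": 0,"az": 0,"fingers": 1.0},
    {"dx": 0,"dy": 0,"dz": 0,"ax": 0,"ay": 0,"az": 0,"fingers": 1.0},
    {"dx": 0,"dy": 0,"dz": 0,"ax": 0,"ay": 0,"az": 0,"fingers": 1.0},
    {"dx": 0,"dy": 0,"dz": 0,"ax": 0,"ay": 0,"az": 0,"fingers": 1.0},
    {"dx": 0,"dy": 0,"dz": 0,"ax": 0,"ay": 0,"az": 0,"fingers": 1.0},
    {"dx": 0,"dy": 0,"dz": 0,"ax": 0,"ay": 0,"az": 0,"fingers": 1.0},
    {"dx": 0,"dy": 0,"dz": 0,"ax": 0,"ay": 0,"az": 0,"fingers": 1.0},
  ],
)

```text
time_s: 26.4
eef_pos: [0.5477, 0.0465, 0.0514]
eef_rot: [3.141, 0.002, -0.109]
ft_force: [-4.9, 1.5, 3.7]
finger_gap: 0.003
grasp_force: 2.5
```

The wedge has jammed: the tool has stopped and the force is building at about 3.5 N/mm. I raise it gently to about 14 N.

step_arm(
  deltas=[
    {"dx": 0.2,"dy": 0,"dz": 0,"ax": 0,"ay": 0,"az": 0,"fingers": 1.0},
    {"dx": 0.2,"dy": 0,"dz": 0,"ax": 0,"ay": 0,"az": 0,"fingers": 1.0},
    {"dx": 0.2,"dy": 0,"dz": 0,"ax": 0,"ay": 0,"az": 0,"fingers": 1.0},
    {"dx": 0.2,"dy": 0,"dz": 0,"ax": 0,"ay": 0,"az": 0,"fingers": 1.0},
    {"dx": 0.2,"dy": 0,"dz": 0,"ax": 0,"ay": 0,"az": 0,"fingers": 1.0},
    {"dx": 0.2,"dy": 0,"dz": 0,"ax": 0,"ay": 0,"az": 0,"fingers": 1.0},
    {"dx": 0,"dy": 0,"dz": 0,"ax": 0,"ay": 0,"az": 0,"fingers": 1.0},
    {"dx": 0,"dy": 0,"dz": 0,"ax": 0,"ay": 0,"az": 0,"fingers": 1.0},
    {"dx": 0,"dy": 0,"dz": 0,"ax": 0,"ay": 0,"az": 0,"fingers": 1.0},
    {"dx": 0,"dy": 0,"dz": 0,"ax": 0,"ay": 0,"az": 0,"fingers": 1.0},
  ],
)

```text
time_s: 27.4
eef_pos: [0.5477, 0.0464, 0.0513]
eef_rot: [3.141, 0.004, -0.109]
ft_force: [-6.9, 0.0, 6.0]
finger_gap: 0.005
grasp_force: 3.6
```

step_arm(
  deltas=[
    {"dx": 0.2,"dy": 0,"dz": -0.1,"ax": 0,"ay": 0,"az": 0,"fingers": 1.0},
    {"dx": 0.2,"dy": 0,"dz": -0.1,"ax": 0,"ay": 0,"az": 0,"fingers": 1.0},
    {"dx": 0.2,"dy": 0,"dz": -0.1,"ax": 0,"ay": 0,"az": 0,"fingers": 1.0},
    {"dx": 0.2,"dy": 0,"dz": -0.1,"ax": 0,"ay": 0,"az": 0,"fingers": 1.0},
    {"dx": 0.2,"dy": 0,"dz": -0.1,"ax": 0,"ay": 0,"az": 0,"fingers": 1.0},
    {"dx": 0.2,"dy": 0,"dz": 0,"ax": 0,"ay": 0,"az": 0,"fingers": 1.0},
    {"dx": 0,"dy": 0,"dz": 0,"ax": 0,"ay": 0,"az": 0,"fingers": 1.0},
    {"dx": 0,"dy": 0,"dz": 0,"ax": 0,"ay": 0,"az": 0,"fingers": 1.0},
    {"dx": 0,"dy": 0,"dz": 0,"ax": 0,"ay": 0,"az": 0,"fingers": 1.0},
    {"dx": 0,"dy": 0,"dz": 0,"ax": 0,"ay": 0,"az": 0,"fingers": 1.0},
  ],
)

```text
time_s: 28.4
eef_pos: [0.5477, 0.0464, 0.0514]
eef_rot: [3.141, 0.006, -0.109]
ft_force: [-7.6, 0.4, 3.7]
finger_gap: 0.002
grasp_force: 4.1
```

step_arm(
  deltas=[
    {"dx": 0.3,"dy": 0,"dz": -0.1,"ax": 0,"ay": 0,"az": 0,"fingers": 1.0},
    {"dx": 0.3,"dy": 0,"dz": -0.1,"ax": 0,"ay": 0,"az": 0,"fingers": 1.0},
    {"dx": 0.3,"dy": 0,"dz": -0.1,"ax": 0,"ay": 0,"az": 0,"fingers": 1.0},
    {"dx": 0.3,"dy": 0,"dz": -0.1,"ax": 0,"ay": 0,"az": 0,"fingers": 1.0},
    {"dx": 0.3,"dy": 0,"dz": -0.1,"ax": 0,"ay": 0,"az": 0,"fingers": 1.0},
    {"dx": 0.3,"dy": 0,"dz": 0,"ax": 0,"ay": 0,"az": 0,"fingers": 1.0},
    {"dx": 0,"dy": 0,"dz": 0,"ax": 0,"ay": 0,"az": 0,"fingers": 1.0},
    {"dx": 0,"dy": 0,"dz": 0,"ax": 0,"ay": 0,"az": 0,"fingers": 1.0},
    {"dx": 0,"dy": 0,"dz": 0,"ax": 0,"ay": 0,"az": 0,"fingers": 1.0},
    {"dx": 0,"dy": 0,"dz": 0,"ax": 0,"ay": 0,"az": 0,"fingers": 1.0},
  ],
)

```text
time_s: 29.4
eef_pos: [0.5477, 0.0464, 0.0514]
eef_rot: [3.141, 0.01, -0.109]
ft_force: [-9.9, 2.2, 3.6]
finger_gap: 0.009
grasp_force: 5.3
```

step_arm(
  deltas=[
    {"dx": 0.4,"dy": 0,"dz": -0.1,"ax": 0,"ay": 0,"az": 0,"fingers": 1.0},
    {"dx": 0.4,"dy": 0,"dz": -0.1,"ax": 0,"ay": 0,"az": 0,"fingers": 1.0},
    {"dx": 0.4,"dy": 0,"dz": -0.1,"ax": 0,"ay": 0,"az": 0,"fingers": 1.0},
    {"dx": 0.4,"dy": 0,"dz": -0.1,"ax": 0,"ay": 0,"az": 0,"fingers": 1.0},
    {"dx": 0.4,"dy": 0,"dz": -0.1,"ax": 0,"ay": 0,"az": 0,"fingers": 1.0},
    {"dx": 0.4,"dy": 0,"dz": -0.1,"ax": 0,"ay": 0,"az": 0,"fingers": 1.0},
    {"dx": 0,"dy": 0,"dz": 0,"ax": 0,"ay": 0,"az": 0,"fingers": 1.0},
    {"dx": 0,"dy": 0,"dz": 0,"ax": 0,"ay": 0,"az": 0,"fingers": 1.0},
    {"dx": 0,"dy": 0,"dz": 0,"ax": 0,"ay": 0,"az": 0,"fingers": 1.0},
    {"dx": 0,"dy": 0,"dz": 0,"ax": 0,"ay": 0,"az": 0,"fingers": 1.0},
  ],
)

```text
time_s: 30.4
eef_pos: [0.5476, 0.0464, 0.0515]
eef_rot: [3.14, 0.014, -0.108]
ft_force: [-13.6, 1.7, 4.5]
finger_gap: 0.005
grasp_force: 6.9
```

step_arm(
  deltas=[
    {"dx": 0.3,"dy": 0,"dz": -0.1,"ax": 0,"ay": 0,"az": 0,"fingers": 1.0},
    {"dx": 0.3,"dy": 0,"dz": -0.1,"ax": 0,"ay": 0,"az": 0,"fingers": 1.0},
    {"dx": 0.3,"dy": 0,"dz": -0.1,"ax": 0,"ay": 0,"az": 0,"fingers": 1.0},
    {"dx": 0,"dy": 0,"dz": 0,"ax": 0,"ay": 0,"az": 0,"fingers": 1.0},
    {"dx": 0,"dy": 0,"dz": 0,"ax": 0,"ay": 0,"az": 0,"fingers": 1.0},
    {"dx": 0,"dy": 0,"dz": 0,"ax": 0,"ay": 0,"az": 0,"fingers": 1.0},
    {"dx": 0,"dy": 0,"dz": 0,"ax": 0,"ay": 0,"az": 0,"fingers": 1.0},
    {"dx": 0,"dy": 0,"dz": 0,"ax": 0,"ay": 0,"az": 0,"fingers": 1.0},
    {"dx": 0,"dy": 0,"dz": 0,"ax": 0,"ay": 0,"az": 0,"fingers": 1.0},
    {"dx": 0,"dy": 0,"dz": 0,"ax": 0,"ay": 0,"az": 0,"fingers": 1.0},
  ],
)

```text
time_s: 31.4
eef_pos: [0.5475, 0.0464, 0.0515]
eef_rot: [3.14, 0.016, -0.108]
ft_force: [-15.4, 3.0, 4.8]
finger_gap: 0.005
grasp_force: 7.4
```

step_arm(
  deltas=[
    {"dx": -1,"dy": 0,"dz": 0,"ax": 0,"ay": 0,"az": 0,"fingers": 1.0},
    {"dx": -1,"dy": 0,"dz": 0,"ax": 0,"ay": 0,"az": 0,"fingers": 1.0},
    {"dx": -2,"dy": 0,"dz": 0,"ax": 0,"ay": 0,"az": 0,"fingers": 1.0},
    {"dx": -3,"dy": 0,"dz": 0,"ax": 0,"ay": 0,"az": 0,"fingers": 1.0},
    {"dx": -4,"dy": 0,"dz": 0,"ax": 0,"ay": 0,"az": 0,"fingers": 1.0},
    {"dx": -8,"dy": 0,"dz": 0,"ax": 0,"ay": 0,"az": 0,"fingers": 1.0},
    {"dx": -10,"dy": 0,"dz": 0,"ax": 0,"ay": 0,"az": 0,"fingers": 1.0},
    {"dx": -10,"dy": 0,"dz": -10,"ax": 0,"ay": 0,"az": 0,"fingers": 1.0},
    {"dx": 0,"dy": 0,"dz": -25,"ax": 0,"ay": 0,"az": 0,"fingers": 1.0},
    {"dx": 0,"dy": 0,"dz": -30,"ax": 0,"ay": 0,"az": 0,"fingers": 1.0},
  ],
)

```text
time_s: 32.4
eef_pos: [0.5158, 0.0499, 0.1192]
eef_rot: [3.141, 0.002, -0.109]
ft_force: [0.8, 0.6, 0.7]
finger_gap: 0.006
grasp_force: 0.0
```

```bash
python3 - <<'E'
from h import *
g=grab("scene"); f=grab("top"); s=manip.state(); print(s["time_s"],s["eef_pos"],s["ft_force"])
M=masks(g["color"])["orange"]; d=np.load("stage.npz")
a=comp(M,305,202,22); print(a, 1e3*d["R"].T@(ray(g,a[0],a[1],.085)[:2]-d["O"]))
cv2.imwrite("pics/p4.png",cv2.resize(g["color"][150:275,205:395,::-1],None,fx=4,fy=4,interpolation=2))
E
```

```text
32.5 [0.51972124 0.05015129 0.1223952 ] [ 1.44661854 -0.0680651   0.72122441]
(np.float64(300.02702702702703), np.float64(203.40540540540542), 37) [-43.20408721   0.15694193]
```

View pics/p4.png

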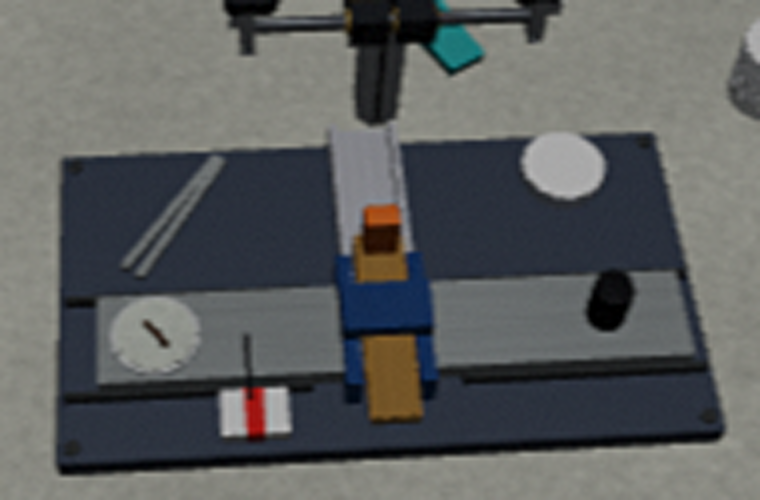

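The wedge stays under the bridge with its tab at (381,215), the pointer tip is still in the band at (250,398), and the robot is clear. I hand in.

```bash
python3 -c "
from h import *
print(manip.close_job())"
```

```text
the job is handed in; nothing more can be done
None
```

The job is handed in at about 32.5 s with no verdict returned: the pointer is about 2.8 mm from the middle of the red band, the wedge was jammed at about 15 N and stayed put about 7 mm past the bridge's middle, and the gripper is clear.

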